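Read the temperature inside the terracotta hide

ROBOT

A 6-joint arm with a two-finger parallel gripper is mounted at the origin on the work surface. World frame = base frame: x ahead of the robot, y to its left, z up, the work surface at z = 0. Lengths are in m, angles in rad, forces in N, time in s.
With the tool pointing down it reaches from about 0.35 to 0.875 m from the base axis. Payload 15.5 kg.
Tool frame: the origin (TCP) lies at the very end of the fingers, on their centre line; the grasp point (between the pads) lies 19 mm behind it; z points along the fingers, y is the direction in which the jaws open and shut (so a half turn about z gives the same grasp; the last joint's range is limited). The gripper opens to 85 mm and grips with 20 to 120 N. Pads are 22 mm wide; open, the fingers measure 114 mm over their backs; the gripper's body (76 mm by 85 mm) begins 54 mm behind the grasp point. The pads swing forward as they close: fully open they stand 13 mm farther back than shut.
Start: joints at [-1.347, 0.494, 1.345, -0, 1.302, -0.096], TCP at [0.196, -0.594, 0.231] pointing down, gripper open.
Joint ranges: [-2.91, 2.91], [-0.82, 2.16], [0.22, 2.67], [-1.22, 4.37], [0.12, 2.79], [-3.08, 3.08]. Speed limits (rad/s): [1.89, 1.89, 2.57, 3.01, 3.01, 3.01].

INTERFACE

Orientations are given as [roll, pitch, yaw] about the fixed x, y, z axes, in that order (R = Rz(yaw) Ry(pitch) Rx(roll)).
In Python, from station import manip, imaging gives the robot as it stands.
- The arm moves only by the tool step_arm, never from a script. Its argument "commands" is a list that holds one entry, the list of rows, each a list of 5 numbers: the opening in per cent of the stroke, from 0 (shut) to 100 (fully open), then the shift along the tool's x, y, z in m, then the turn about the tool's z in rad. A call has 1 to 20 rows; each row shifts and turns the commanded pose from where the row before left it, along the tool's axes as they then stand; what a row does not reach is not made up. A row lasts 1/12 s, in which the tool goes at most 41.7 mm and 7.16 degrees, less where a joint would pass 70% of its speed; a pose out of reach is approached as far as the arm can. A call with a gripper value outside its range is refused whole. The fingers move at their own pace and stop on an object; "grip_force" is the grip in N (left out, the last holds). Time passes only in rows, so rows that do not move let the fingers close. It gives the time, the measured TCP pose, the force and the opening at its end, in the units of the state.
- manip.sense(): the state, without advancing time (a new reading comes with each control period).
- imaging.capture(name): name is "side" or "top" or "wrist"; returns a dict with "color" (400x640x3 uint8, blue, green, red), "camera_matrix" (3x3 intrinsics, pixels), "dist" ([k1, k2, p1, p2, k3] as OpenCV has them; the pictures are not rectified), "camera_from_world" (4x4, takes a point from world to camera coordinates); the wrist camera has in their place "hand_eye" (4x4, takes a point from camera to tool coordinates, whose origin is the TCP and whose axes are the flange's). Camera axes: x right, y down, z forward; pixel columns grow to the right and rows downward; lengths in m; the calibration is good to about 2 mm. A picture is of the moment at which its call begins: read the wrist's pose just before it. There is no depth.
- manip.finish_job(): hands the job in, once; it reports no verdict.
The state is a dict: "time": time; "q": joint angles; "joint_velocities": joint speeds; "joint_torque": joint torques, N m; "tool_pos": TCP position; "eef_rot": TCP orientation; "ft_force": force on the tool from outside, world axes, zero at the start; "torque": the same for the moment, N m; "grip_width": finger opening in m.
Only numpy, scipy, OpenCV 4.12 (cv2) and the standard library are available. Lean on these libraries where they do the work, as an engineer would, in place of code of your own. Each camera call takes 0.05 s, during which the arm holds its last target.

TASK

Pick up the yellow infrared thermometer from the green mat and aim it straight into the mouth of the terracotta hide, level and centred on the opening, with its lens about 4 to 5 cm in front of the mouth, and hold it steady there for about a second. Then lay it back flat in the middle of the green mat and let go. Use the terracotta hide, not the black one, and do not shift it.

Things in the scene. Friction and masses are not known exactly. Their poses are not given: they have to be found in the camera images.
- wand_centre (a point): Centre, half-way up, of the body of a loose infrared thermometer lying on the green mat: yellow box 30 mm wide (x), 90 long (y), 44 high (z), about 0.16 kg, with a round black nose (34, then 26 mm across) in front. 22 mm above its underside, 45 mm from its tail. y is the line of sight, out through the lens; z up (screen, red button on top). Grip across the 30 mm, at this height or just above.
- wand_lens (a point): Centre of the amber lens at the tip of the thermometer's nose, 85 mm ahead of the centre point along the thermometer's y axis, at the same height. Same axes.
- hide_mouth (a point): Aim point in the mouth of the loose terracotta hide, on its middle line, 38 mm above its underside. Half-flowerpot shape, 110 mm wide (x), 110 long (y), 75 high, 0.45 kg; mouth 92 wide, 66 high, with an 18 mm thick-walled collar; far end closed. y points from the mouth into the hide (the mouth looks along -y, roughly to the robot's right), z up. A like black hide stands beside it, on either side.
- mat: Fixed flat green mat, 110 mm (x) x 190 mm (y) x 4 mm, lying on the grey tray floor, which is 6 mm above the shelf. Origin at the centre of its underside, so its top is 4 mm above the origin.
Things that resemble listed ones, but are neither listed nor needed, are in the scene too. What is shaped like the part that bears wand_centre but blue or purple is not meant.

How it is judged:
On the way:
1. held still 0.8 s before the terracotta mouth, looking in: lens 20 to 75 mm in front, within 18 mm of the aim point sideways, 12 mm below to 18 mm above it, aim within 12 degrees of the hide's y axis (y of wand_lens in the frame of hide_mouth between -0.075 and -0.02 m and x of wand_lens in the frame of hide_mouth between -0.018 and 0.018 m and z of wand_lens in the frame of hide_mouth between -0.012 and 0.018 m and angle between the y axis of wand_lens and the y axis of hide_mouth, either way round below 0.21 rad and y of wand_centre in the frame of hide_mouth below -0.09 m and linear speed of wand below 0.03 m/s), for 0.8 s.
At the end, for the whole second after the job is handed in: The thermometer lies at rest, flat (within 8 degrees) and screen up on the green mat, its centre point within 35 mm (mat's x) and 55 mm (mat's y) of the mat's middle; the terracotta hide's mouth is within 15 mm of where it started (x of wand_centre in the frame of mat between -0.035 and 0.035 m and y of wand_centre in the frame of mat between -0.055 and 0.055 m and z of wand_centre in the frame of mat between 0.02 and 0.032 m and angle between wand_centre's own z axis and vertical below 0.15 rad and linear speed of wand below 0.02 m/s and distance of hide_mouth from where it was at the start of the episode below 0.015 m); the robot touches nothing.
It fails at once if the terracotta hide is shifted by more than 15 mm (distance of hide_mouth from where it was at the start of the episode above 0.015 m).
It also fails if it takes over 42 s, if anything falls off the work surface, if the arm or the gripper's body presses on something with over 40 N, if the wrist force passes 120 N, or if a joint passes its speed limit or range.

## Working session

There is one attempt and no reset: what is moved stays moved. The work goes in short steps, Python scripts to look and compute and a tool call to move; the robot and the scene stay as the last step left them, time stands still between calls to the robot, and variables do not carry over. Pictures are saved under pics/ and viewed, and the job is handed in when it is done.

Besides the shell and the picture viewer there is one more tool, called after "Emit:" as name(argument=value, ...), one argument or row to a line, values as JSON. step_arm: Moves the arm, as the interface text tells. Its arguments: {"type":"object","properties":{"commands":{"type":"array","items":{"type":"array","items":{"type":"array","items":{"type":"number"}}}},"grip_force":{"type":"number"}},"required":["commands"]}

```bash
ls; mkdir -p pics; python3 - <<'E'
from station import manip, imaging
import cv2,numpy as np
print(manip.sense())
for n in ("side","top","wrist"):
    c=imaging.capture(n); cv2.imwrite(f"pics/{n}0.png",c["color"])
    import pickle; c["sense"]=manip.sense(); pickle.dump(c,open(f"{n}0.pkl","wb"))
    print(n,{k:(np.round(v,4).tolist()) for k,v in c.items() if k not in("color","sense")})
E
```

```text
pics
{'time': 0.0, 'q': array([-1.34752722e+00,  4.94181835e-01,  1.34613768e+00, -1.60231337e-05,
        1.30248946e+00, -9.54763804e-02]), 'joint_velocities': array([-0.00013613, -0.00085516,  0.00118723, -0.00100485, -0.00051277,
       -0.00068896]), 'joint_torque': array([ 5.42390204e-03, -8.82149076e+01, -3.83862984e+01,  2.48852921e-04,
        9.97432944e-03, -2.75460150e-05]), 'tool_pos': array([ 0.19579163, -0.59316124,  0.23069887]), 'eef_rot': array([-3.14038040e+00, -1.00579274e-04,  3.18749685e-01]), 'ft_force': array([-0.04268127, -1.06620177, -0.23410827]), 'torque': array([0.01098967, 0.00776673, 0.00467554]), 'grip_width': 0.08532624978154003}
side {'camera_matrix': [[391.6927, 0.0, 318.3761], [0.0, 391.6927, 195.0195], [0.0, 0.0, 1.0]], 'dist': [-0.0882, 0.0, 0.0, 0.0, 0.0], 'camera_from_world': [[0.9493, -0.3145, -0.0028, -0.4352], [-0.1576, -0.4679, -0.8696, 0.065], [0.2721, 0.8259, -0.4937, 1.0241], [0.0, 0.0, 0.0, 1.0]]}
top {'camera_matrix': [[456.5427, 0.0, 320.6604], [0.0, 456.5427, 204.7772], [0.0, 0.0, 1.0]], 'dist': [-0.1309, 0.0, 0.0, 0.0, 0.0], 'camera_from_world': [[-0.0261, -0.9996, -0.0136, -0.1058], [-0.9872, 0.028, -0.1573, 0.4245], [0.1576, 0.0093, -0.9875, 1.2988], [0.0, 0.0, 0.0, 1.0]]}
wrist {'camera_matrix': [[312.4151, 0.0, 313.1719], [0.0, 312.4151, 205.41], [0.0, 0.0, 1.0]], 'dist': [-0.0145, 0.0, 0.0, 0.0, 0.0], 'hand_eye': [[0.0, -0.9483, -0.3173, 0.0816], [1.0, 0.0004, -0.001, 0.0003], [0.0011, -0.3173, 0.9483, -0.1442], [0.0, 0.0, 0.0, 1.0]]}
```

View pics/side0.png

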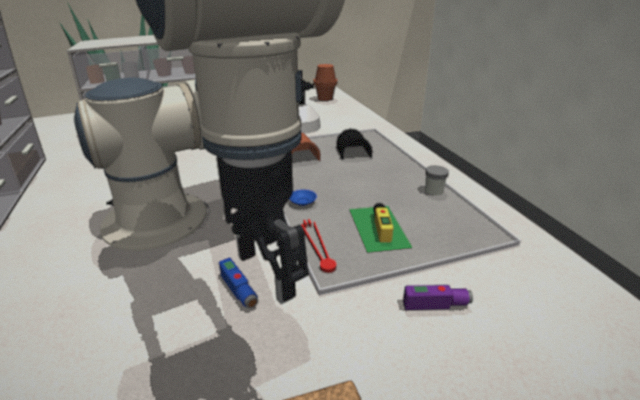

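View pics/top0.png

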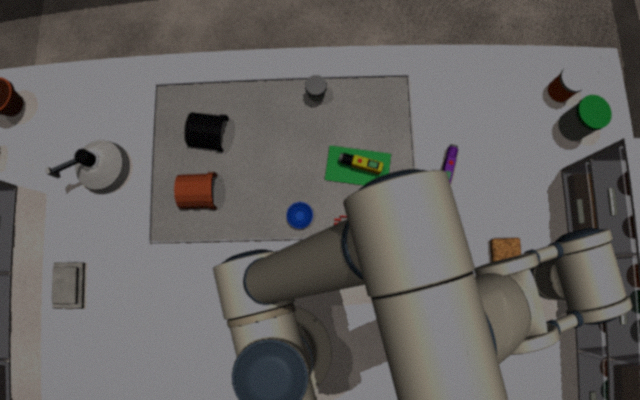

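View pics/wrist0.png

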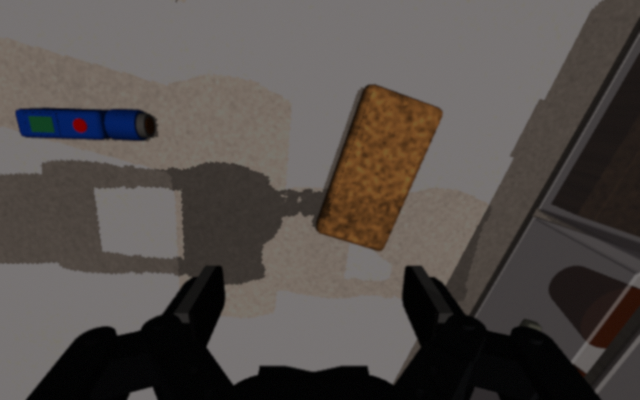

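The top view shows the yellow wand near (361,163) with its nose to the left (+y). The terracotta hide is near (197,191) with its mouth to the right, and the black hide is beyond it at (207,132). I'll enlarge these.

```bash
python3 - <<'E'
import cv2
t=cv2.imread("pics/top0.png"); s=cv2.imread("pics/side0.png")
a=cv2.resize(t[140:190,315:415],None,fx=8,fy=8,interpolation=cv2.INTER_CUBIC)
b=cv2.resize(t[160:220,160:240],None,fx=8,fy=8,interpolation=cv2.INTER_CUBIC)
c=cv2.resize(s[195:255,340:420],None,fx=8,fy=8,interpolation=cv2.INTER_CUBIC)
d=cv2.resize(s[115:175,280:380],None,fx=8,fy=8,interpolation=cv2.INTER_CUBIC)
for n,i in zip("abcd",(a,b,c,d)): cv2.imwrite(f"pics/crop_{n}.png",cv2.convertScaleAbs(i,alpha=1.6))
E
```

```text
(no output)
```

View pics/crop_a.png

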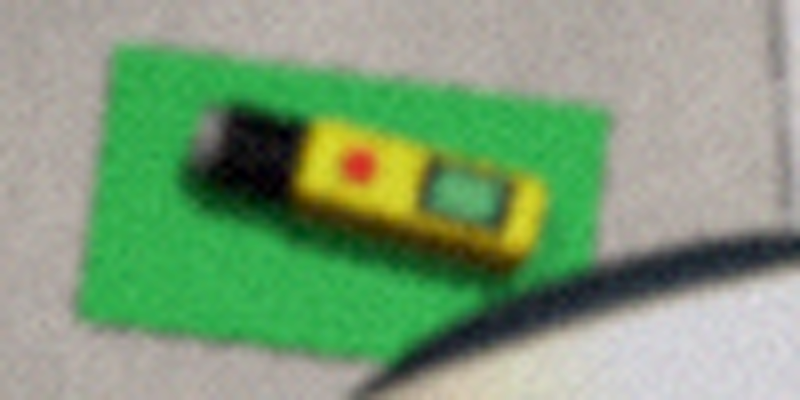

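View pics/crop_b.png

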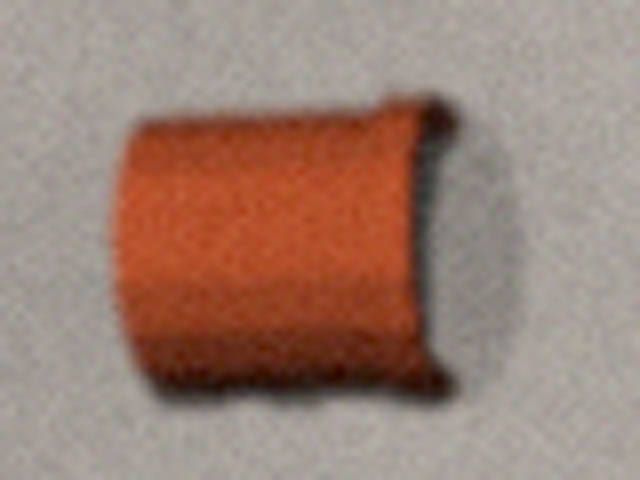

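View pics/crop_c.png

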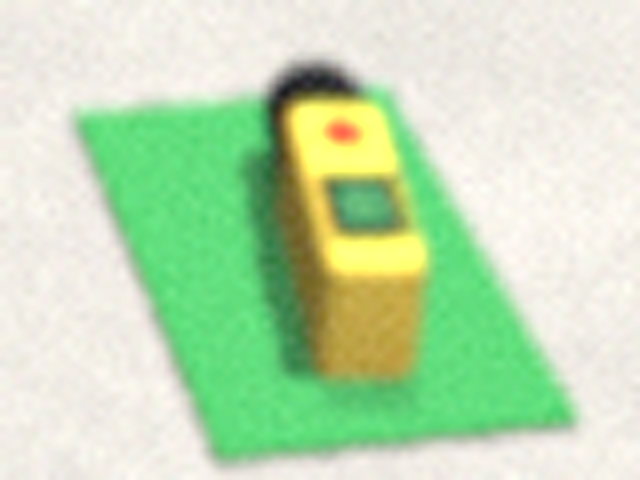

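Crop a puts the wand's top-face corners at about (308,120), (545,180), (528,245) and (296,195), and the mat corners at (112,45), (608,105) and (80,320). In crop c the same corners are at (285,103), (380,100), (428,265) and (325,270).

```bash
cat > h.py <<'E'
import cv2,numpy as np,pickle
from scipy.optimize import least_squares
from scipy.spatial.transform import Rotation as R
def load(n): return pickle.load(open(n+".pkl","rb"))
def cfw(c):
    if "camera_from_world" in c: return c["camera_from_world"]
    s=c["sense"]; T=np.eye(4); T[:3,:3]=R.from_euler("xyz",s["eef_rot"]).as_matrix(); T[:3,3]=s["tool_pos"]
    return np.linalg.inv(T@c["hand_eye"])
def proj(c,P):
    M=cfw(c); P=np.atleast_2d(P)
    p,_=cv2.projectPoints(P.astype(float),cv2.Rodrigues(M[:3,:3])[0],M[:3,3],c["camera_matrix"],c["dist"]); return p[:,0]
def ray(c,uv):
    M=cfw(c); n=cv2.undistortPoints(np.array(uv,float).reshape(-1,1,2),c["camera_matrix"],c["dist"])[:,0]
    d=np.c_[n,np.ones(len(n))]@M[:3,:3]; o=-M[:3,:3].T@M[:3,3]; return o,d
def plane(c,uv,z):
    o,d=ray(c,uv); return o+d*((z-o[2])/d[:,2])[:,None]
def unc(p,x0,y0,s=8): return (np.array(p,float)+.5)/s-.5+[x0,y0]
def box(p,loc): # p=x,y,z,yaw(of local y axis rel. world y)
    c,s=np.cos(p[3]),np.sin(p[3]); L=np.array(loc)
    return np.c_[p[0]+c*L[:,0]-s*L[:,1],p[1]+s*L[:,0]+c*L[:,1],p[2]+L[:,2]]
def fit(obs,p0):
    f=lambda p:np.concatenate([(proj(c,box(p,loc))-uv).ravel() for c,uv,loc in obs])
    r=least_squares(f,p0); return r.x,np.sqrt(np.mean(r.fun**2)),r.fun
def cap(name,tag):
    from station import manip,imaging
    s=manip.sense(); c=imaging.capture(name); c["sense"]=s
    pickle.dump(c,open(tag+".pkl","wb")); cv2.imwrite(f"pics/{tag}.png",c["color"]); return c
E
cat > a.py <<'E'
from h import *
t,s=load("top0"),load("side0")
ut=unc([(308,120),(545,180),(528,245),(296,195)],315,140)
us=unc([(380,100),(428,265),(325,270),(285,103)],340,195)
loc=[(.015,.045,.022),(.015,-.045,.022),(-.015,-.045,.022),(-.015,.045,.022)]
for o in ([(t,ut,loc)],[(s,us,loc)],[(t,ut,loc),(s,us,loc)]):
    p,e,f=fit(o,[.6,-.28,.03,0]); print(np.round(p,4),e)
mt=plane(t,unc([(112,45),(608,105),(80,320)],315,140),.01); print(mt)
ms=plane(s,unc([(78,112),(388,90),(575,420),(215,462)],340,195),.01); print(ms, ms.mean(0))
h=plane(t,unc([(415,250),(125,250)],160,160),.081);print(h)
h=plane(t,unc([(455,115),(450,390)],160,160),.006);print(h)
E
python3 a.py
```

```text
[ 0.5496 -0.26   -0.0118 -0.2625] 0.3769681946703671
[ 0.5362 -0.2597  0.0347 -0.3166] 0.1835938222874561
[ 0.5385 -0.2557  0.0317 -0.2946] 0.5128472296706672
[[ 0.60763723 -0.14589214  0.01      ]
 [ 0.57894304 -0.3331015   0.01      ]
 [ 0.50123003 -0.13079078  0.01      ]]
[[ 0.50391467 -0.12723506  0.01      ]
 [ 0.60937131 -0.14780041  0.01      ]
 [ 0.5759546  -0.33162066  0.01      ]
 [ 0.46889594 -0.31561677  0.01      ]] [ 0.53953413 -0.23056822  0.01      ]
[[0.46298088 0.19297318 0.081     ]
 [0.46629281 0.29948845 0.081     ]]
[[0.52968963 0.19737268 0.006     ]
 [0.42392286 0.19801714 0.006     ]]
```

View pics/crop_d.png

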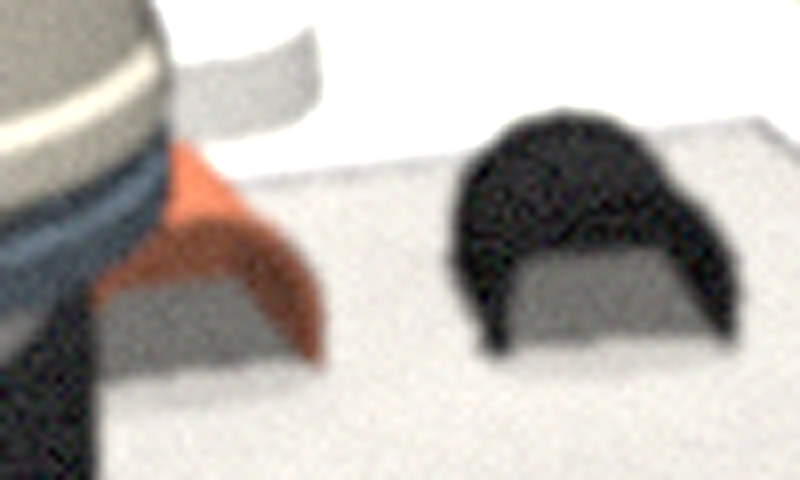

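Emit:
step_arm(
  commands=[
    [[100,0.027,-0.0133,0,0],[100,0.027,-0.0133,0,0],[100,0.027,-0.0133,0,0],[100,0.027,-0.0133,0,0],[100,0.027,-0.0133,0,0],[100,0.027,-0.0133,0,0],[100,0.027,-0.0133,0,0],[100,0.027,-0.0133,0,0],[100,0.027,-0.0133,0,0],[100,0.027,-0.0133,0,0],[100,0.027,-0.0133,0,0],[100,0.027,-0.0133,0,0],[100,0.027,-0.0133,0,0],[100,0.027,-0.0133,0,0],[100,0.027,-0.0133,0,0],[100,0.027,-0.0133,0,0]],
  ],
)

```text
time: 1.48
tool_pos: [0.5402, -0.2547, 0.2311]
eef_rot: [-3.141, 0.0, 0.319]
ft_force: [0.3, -0.5, -0.2]
grip_width: 0.0855
```

Emit:
step_arm(
  commands=[
    [[100,0,0,0,-0.096],[100,0,0,0,-0.096],[100,0,0,0,-0.096],[100,0,0,0,-0.096],[100,0,0,0,-0.096],[100,0,0,0,-0.096],[100,0,0,0,-0.096],[100,0,0,0,-0.096],[100,0,0,0,-0.096],[100,0,0,0,-0.096],[100,0,0,0,0],[100,0,0,0,0]],
  ],
)

```text
time: 2.48
tool_pos: [0.5393, -0.256, 0.2311]
eef_rot: [-3.141, -0.0, 1.276]
ft_force: [-0.4, 0.2, 0.3]
grip_width: 0.0851
```

```bash
python3 - <<'E'
from h import *
c=cap("wrist","w1"); print(c["sense"]["tool_pos"],c["sense"]["eef_rot"],c["sense"]["time"])
cap("side","s1"); cap("top","t1")
E
```

```text
[ 0.53931538 -0.25598414  0.23108772] [-3.14117903e+00 -8.52070505e-05  1.27581129e+00] 2.4833
```

View pics/w1.png

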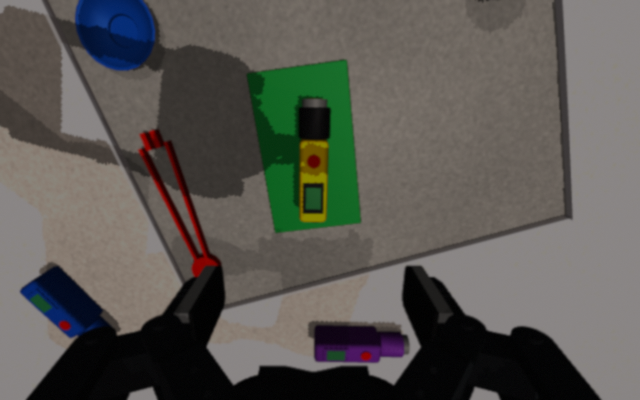

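View pics/s1.png

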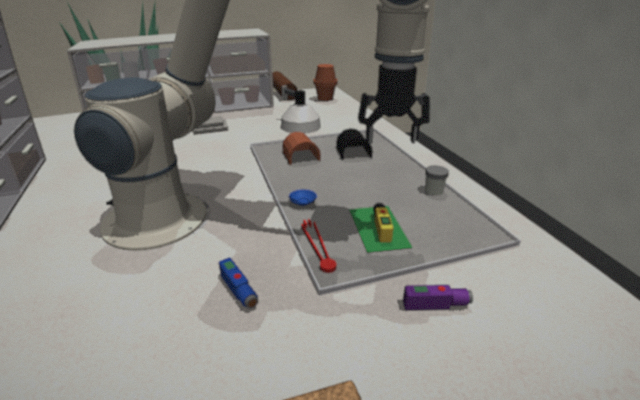

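View pics/t1.png

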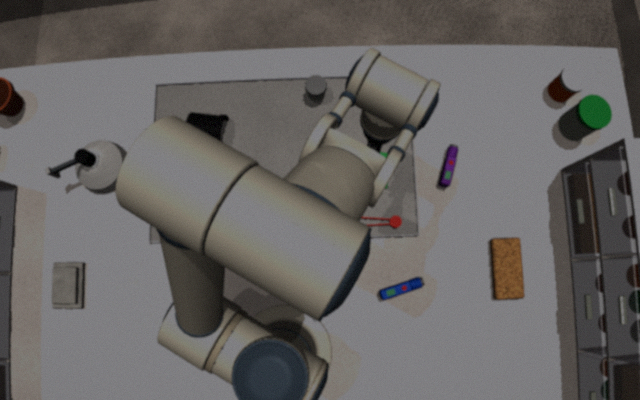

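The wrist view shows the wand at (313,175), nose up and lined up with the jaws. The side view now has a clear view of the terracotta hide at (300,148).

```bash
python3 - <<'E'
import cv2
w=cv2.imread("pics/w1.png"); s=cv2.imread("pics/s1.png")
a=cv2.resize(w[50:240,240:370],None,fx=3.1,fy=3.1,interpolation=cv2.INTER_CUBIC)
a=cv2.resize(w[85:235,270:350],None,fx=4,fy=4,interpolation=cv2.INTER_CUBIC)
d=cv2.resize(s[120:180,270:350],None,fx=8,fy=8,interpolation=cv2.INTER_CUBIC)
cv2.imwrite("pics/crop_w1.png",cv2.convertScaleAbs(a,alpha=1.6));cv2.imwrite("pics/crop_s1.png",d)
E
```

```text
(no output)
```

View pics/crop_w1.png

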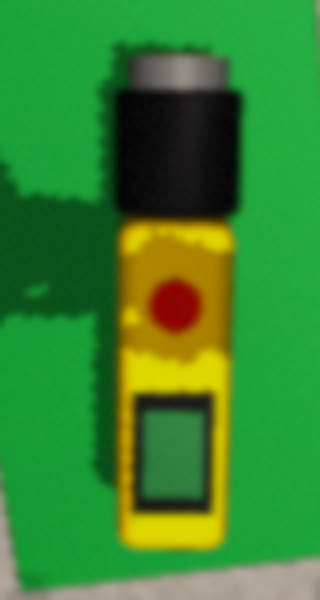

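View pics/crop_s1.png

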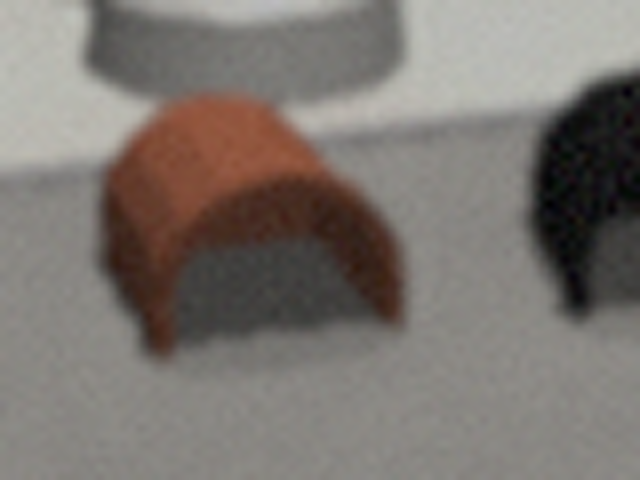

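```bash
cat > b.py <<'E'
from h import *
t,s,w,s1=load("top0"),load("side0"),load("w1"),load("s1")
ut=unc([(308,120),(545,180),(528,245),(296,195)],315,140)
us=unc([(380,100),(428,265),(325,270),(285,103)],340,195)
uw=unc([(235,220),(227,548),(124,548),(121,220)],270,85,4)
loc=[(.015,.045,.022),(.015,-.045,.022),(-.015,-.045,.022),(-.015,.045,.022)]
for o in ([(w,uw,loc)],[(w,uw,loc),(s,us,loc)],[(t,ut,loc),(s,us,loc),(w,uw,loc)]):
    p,e,f=fit(o,[.54,-.25,.03,-.3]); print(np.round(p,4),e)
print(plane(s1,unc([(150,355),(402,325)],270,120),.006))
print(plane(s1,unc([(290,178)],270,120),.081))
# hide fit: base outer mouth corners + apex
lh=[(-.055,0,0),(.055,0,0)]
ht=unc([(450,390),(455,115)],160,160); hs=unc([(152,355),(402,325)],270,120)
for o in ([(t,ht,lh)],[(s1,hs,lh)],[(t,ht,lh),(s1,hs,lh)]):
    f=lambda p:np.concatenate([(proj(c,box([p[0],p[1],.006,p[2]],l))-u).ravel() for c,u,l in o])
    r=least_squares(f,[.47,.19,0]); print(np.round(r.x,4),r.fun.round(2))
# outline projected in top with best fit
E
python3 b.py
```

```text
[ 0.5396 -0.2573  0.0278 -0.3011] 0.348061695081653
[ 0.5396 -0.2563  0.0314 -0.3041] 0.4994621349479573
[ 0.5395 -0.2563  0.0312 -0.3003] 0.5812779605609033
[[0.42149801 0.20765738 0.006     ]
 [0.53072446 0.20237749 0.006     ]]
[[0.48109463 0.19808824 0.081     ]]
[ 0.4769  0.1977 -0.0044] [ 0.02  0.68 -0.02 -0.7 ]
[ 0.4766  0.205  -0.0346] [-0.16  0.09  0.16 -0.12]
[ 0.4762  0.1988 -0.0085] [-0.43  0.92 -0.31 -0.46  0.28  1.02  0.49  0.45]
```

Emit:
step_arm(
  commands=[
    [[100,0,0,0.03,0],[100,0,0,0.03,0],[100,0,0,0.03,0],[100,0,0,0.03,0],[100,0,0,0.03,0],[100,0,0,0.025,0],[100,0,0,0.02,0],[100,0,0,0.01,0],[100,0,0,0.007,0],[100,0,0,0,0],[100,0,0,0,0]],
  ],
  grip_force=40,
)

```text
time: 3.55
tool_pos: [0.5398, -0.2563, 0.02]
eef_rot: [3.141, 0.0, 1.278]
ft_force: [-0.3, 0.9, -0.2]
grip_width: 0.0856
```

Emit:
step_arm(
  commands=[
    [[20,0,0,0,0],[20,0,0,0,0],[20,0,0,0,0],[20,0,0,0,0],[20,0,0,0,0],[20,0,0,0,0],[10,0,0,0,0],[10,0,0,0,0],[10,0,0,0,0],[10,0,0,0,0],[10,0,0,0,0],[10,0,0,0,0]],
  ],
  grip_force=40,
)

```text
time: 4.55
tool_pos: [0.5397, -0.2562, 0.0198]
eef_rot: [3.141, 0.0, 1.279]
ft_force: [-0.5, 0.9, 7.1]
grip_width: 0.0295
```

Emit:
step_arm(
  commands=[
    [[10,0,0,-0.01,0],[10,0,0,-0.015,0],[10,0,0,-0.025,0],[10,0,0,-0.025,0],[10,0,0,-0.025,0],[10,0,0,-0.025,0],[10,0,0,-0.02,0],[10,0,0,-0.015,0],[10,0,0,0,0],[10,0,0,0,0]],
  ],
)

```text
time: 5.38
tool_pos: [0.5396, -0.2561, 0.18]
eef_rot: [3.14, 0.0, 1.279]
ft_force: [-0.7, -0.2, -2.7]
grip_width: 0.0296
```

```bash
python3 - <<'E'
from h import *
cap("wrist","w2"); c=cap("side","s2"); print(c["sense"])
cv2.imwrite("pics/s2c.png",cv2.resize(c["color"][80:260,300:480],None,fx=3.2,fy=3.2,interpolation=cv2.INTER_CUBIC))
E
```

```text
{'time': 5.4333, 'q': array([-5.43108399e-01,  5.08023437e-01,  1.48051865e+00, -1.58662921e-05,
        1.15339576e+00, -2.51117286e-01]), 'joint_velocities': array([-0.00138881,  0.02093496,  0.01189355, -0.00189468, -0.00222569,
        0.00022492]), 'joint_torque': array([ 4.17978410e-02, -8.95805955e+01, -3.62923372e+01,  2.27548310e-02,
        1.19744805e-01,  8.80770494e-04]), 'tool_pos': array([ 0.53907771, -0.25580934,  0.179016  ]), 'eef_rot': array([-3.14125469e+00, -7.17282643e-05,  1.27881164e+00]), 'ft_force': array([-0.16133129,  0.27663936, -3.08058458]), 'torque': array([-0.06258708,  0.00395229,  0.00109907]), 'grip_width': 0.02985468907210144}
```

View pics/w2.png

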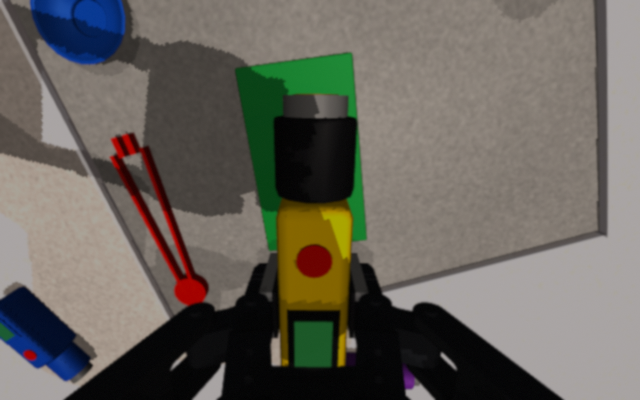

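View pics/s2c.png

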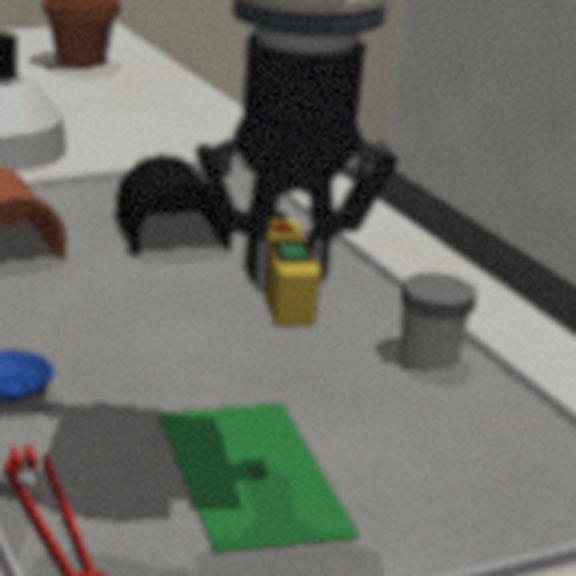

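Emit:
step_arm(
  commands=[
    [[10,0.013,-0.0066,0,0],[10,0.0261,-0.0133,0,0],[10,0.0261,-0.0133,0,0],[10,0.0261,-0.0133,0,0],[10,0.0261,-0.0133,0,0],[10,0.0261,-0.0133,0,0],[10,0.0261,-0.0133,0,0],[10,0.0261,-0.0133,0,0],[10,0.0261,-0.0133,0,0],[10,0.0261,-0.0133,0,0],[10,0.0261,-0.0133,0,0],[10,0.0261,-0.0133,0,0],[10,0.013,-0.0066,0,0],[10,0,0,0,-0.0705],[10,0,0,0,-0.0705],[10,0,0,0,-0.0705],[10,0,0,0,-0.0705],[10,0,0,0,0],[10,0,0,0,0],[10,0,0,0,0]],
  ],
)

```text
time: 7.15
tool_pos: [0.4763, 0.0899, 0.1789]
eef_rot: [-3.141, 0.0, 1.558]
ft_force: [0.3, -0.1, -3.1]
grip_width: 0.0295
```

```bash
python3 - <<'E'
from h import *
cap("wrist","w3"); c=cap("side","s3"); print(c["sense"]["tool_pos"],c["sense"]["eef_rot"])
cv2.imwrite("pics/s3c.png",cv2.resize(c["color"][70:190,240:400],None,fx=5,fy=5,interpolation=cv2.INTER_CUBIC))
E
```

```text
[0.47649217 0.08980847 0.17897639] [-3.14091273e+00  1.09207643e-05  1.55875834e+00]
```

View pics/w3.png

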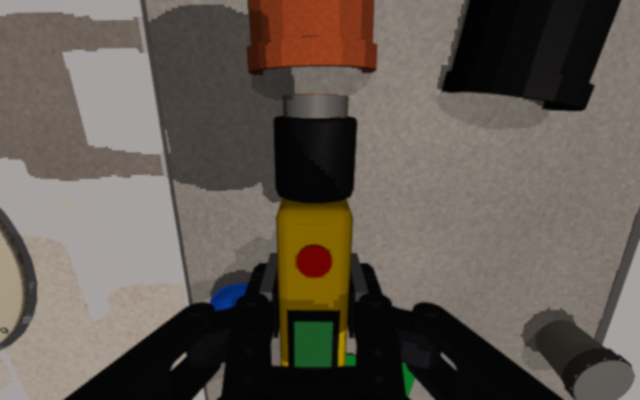

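View pics/s3c.png

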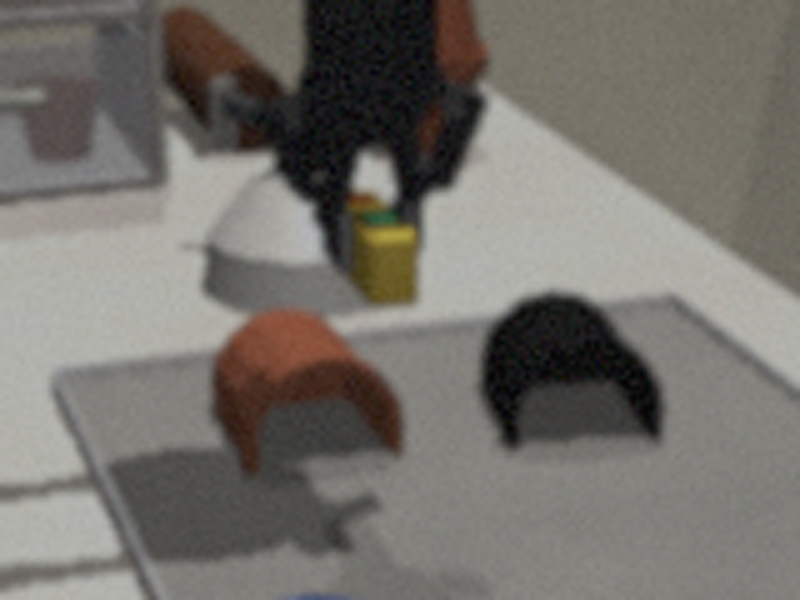

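The wrist view shows the terracotta collar edge at row ~70, spanning columns 248–377. Its centre, at about 312, is almost in line with the wand at 315.

```bash
python3 - <<'E'
import cv2
w=cv2.imread("pics/w3.png")
cv2.imwrite("pics/w3c.png",cv2.convertScaleAbs(cv2.resize(w[0:120,235:395],None,fx=5,fy=5,interpolation=cv2.INTER_CUBIC),alpha=1.5))
E
```

```text
(no output)
```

View pics/w3c.png

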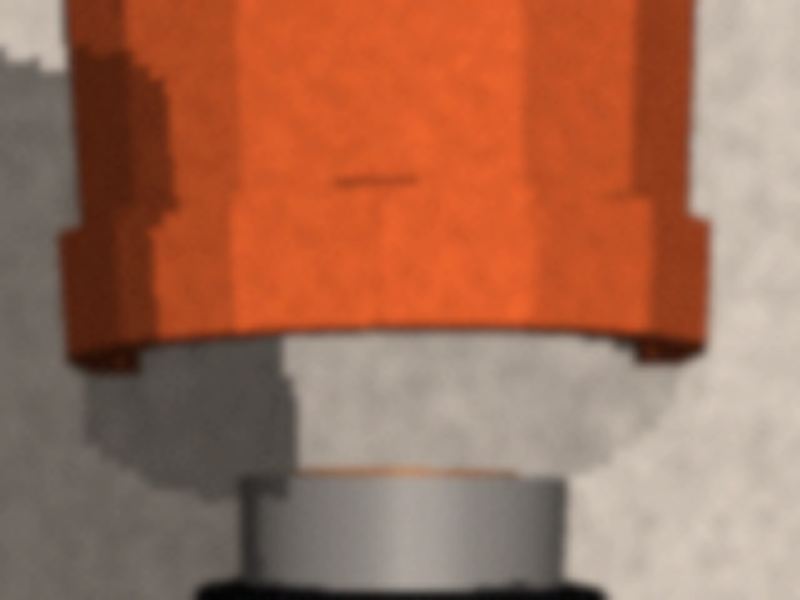

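```bash
python3 - <<'E'
from h import *
w=load("w3"); t=load("top0"); s1=load("s1")
lh=[(-.055,0,0),(.055,0,0),(0,0,.075)]
hw=unc([(73,368),(706,357),(385,327)],235,0,5)
print(plane(w,hw[:2],.006),plane(w,hw[2:],.081))
ht=unc([(450,390),(455,115),(415,250)],160,160); hs=unc([(152,355),(402,325),(290,178)],270,120)
for o in ([(w,hw,lh)],[(w,hw,lh),(s1,hs,lh)],[(w,hw,lh),(s1,hs,lh),(t,ht,lh)]):
    p,e,f=fit(o,[.47,.19,.006,0]); print(p.round(4),e,f.round(1))
# lens tip: projected vs seen (top edge of rim ~ (385,468) in crop)
s=w["sense"]; T=np.linalg.inv(cfw(w))@np.linalg.inv(w["hand_eye"])
for zo in (-.012,):
    P=(T@np.array([[.085,0,zo,1],[.085,0,zo-.013,1],[.045,0,zo-.022,1]]).T).T[:,:3]
    print(P.round(4), ((proj(w,P)-[235,0])*5).round(0))
E
```

```text
[[0.41738913 0.19719684 0.006     ]
 [0.5363     0.19763539 0.006     ]] [[0.47644157 0.19589217 0.081     ]]
[0.4767 0.1946 0.0292 0.0039] 0.9957054485317777 [ 0.   1.2 -0.4  1.2  0.3 -1.7]
[0.4766 0.1959 0.0144 0.0037] 1.6841104767874797 [ 3.   0.9 -3.5  1.   0.2 -1.4  0.6 -0.8  0.8 -1.6 -1.2 -2. ]
[0.4762 0.196  0.0127 0.0035] 1.8887829174572628 [ 2.9  0.9 -4.2  1.1 -0.3 -1.2  0.5 -0.4  0.7 -1.1 -1.3 -1.5  0.2  0.5
 -0.1 -1.  -1.6 -5. ]
[[0.4774 0.1749 0.1909]
 [0.4774 0.1749 0.2039]
 [0.4769 0.1349 0.2129]] [[ 391.  460.]
 [ 391.  455.]
 [ 392. 1023.]]
```

Emit:
step_arm(
  commands=[
    [[10,-0.012,0,0,0],[10,-0.0115,0,0,-0.01],[10,0,0,0.012,0],[10,0,0,0.02,0],[10,0,0,0.025,0],[10,0,0,0.025,0],[10,0,0,0.025,0],[10,0,0,0.02,0],[10,0,0,0.012,0],[10,0,0,0.005,0],[10,0,0,0,0],[10,0,0,0,0],[10,0,0,0,0]],
  ],
)

```text
time: 8.33
tool_pos: [0.4771, 0.0661, 0.0361]
eef_rot: [3.14, -0.0, 1.571]
ft_force: [1.0, -0.3, -2.1]
grip_width: 0.0297
```

```bash
python3 - <<'E'
from h import *
c=cap("wrist","w4"); cv2.imwrite("pics/w4c.png",cv2.convertScaleAbs(cv2.resize(c["color"][0:200,200:440],None,fx=3,fy=3,interpolation=cv2.INTER_CUBIC),alpha=1.5))
c=cap("side","s4"); print(c["sense"]["tool_pos"],c["sense"]["eef_rot"],c["sense"]["ft_force"])
cv2.imwrite("pics/s4c.png",cv2.resize(c["color"][80:200,250:410],None,fx=5,fy=5,interpolation=cv2.INTER_CUBIC))
E
```

```text
[0.47716552 0.0661375  0.03616498] [ 3.14002106e+00 -1.75074772e-05  1.57060514e+00] [ 0.01540546  0.5085313  -1.66213609]
```

View pics/w4c.png

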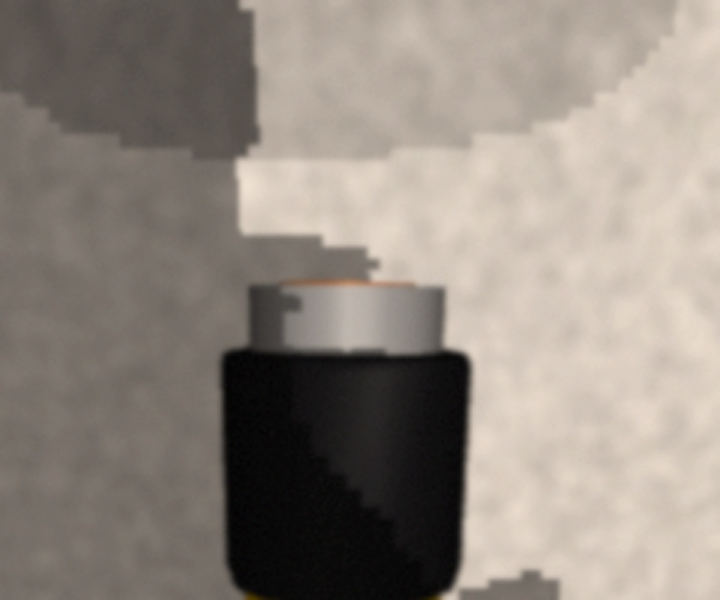

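View pics/s4c.png

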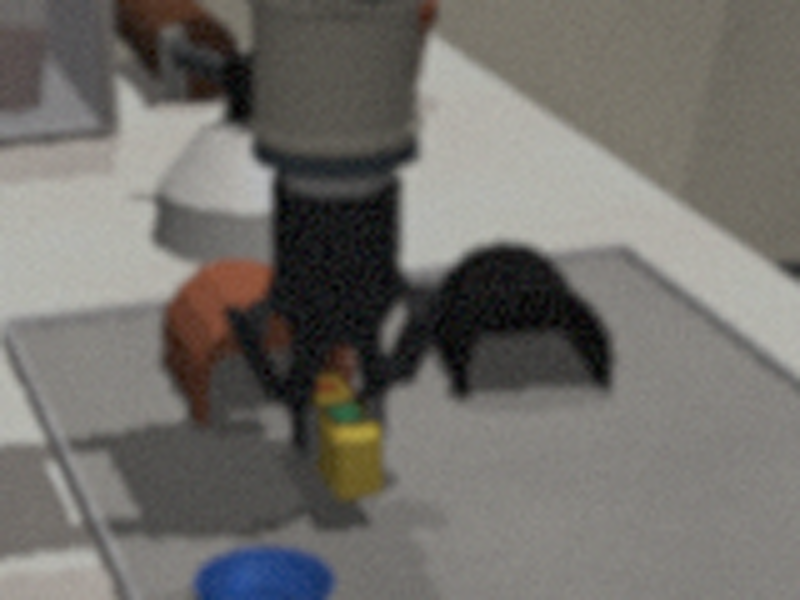

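```bash
python3 - <<'E'
from h import *
s=load("s4")
T=np.eye(4); T[:3,:3]=R.from_euler("xyz",s["sense"]["eef_rot"]).as_matrix(); T[:3,3]=s["sense"]["tool_pos"]
P=(T@np.array([[-.045,y,-.012+z,1] for y,z in((-.015,-.022),(.015,-.022),(.015,.022),(-.015,.022))]).T).T[:,:3]
print(P.round(3)); print(((proj(s,P)-[250,80]+.5)*5).round(0))
print((T@[.085,0,-.012,1])[:3]-[.4766,.1965,.044])
E
```

```text
[[0.462 0.021 0.07 ]
 [0.492 0.021 0.07 ]
 [0.492 0.021 0.026]
 [0.462 0.021 0.026]]
[[338. 441.]
 [387. 434.]
 [387. 501.]
 [339. 509.]]
[ 0.00056291 -0.04536271  0.00416646]
```

Emit:
step_arm(
  commands=[
    [[10,0,0,0,0],[10,0,0,0,0],[10,0,0,0,0],[10,0,0,0,0],[10,0,0,0,0],[10,0,0,0,0],[10,0,0,0,0],[10,0,0,0,0],[10,0,0,0,0],[10,0,0,0,0],[10,0,0,0,0],[10,0,0,0,0],[10,0,0,0,0],[10,0,0,0,0],[10,0,0,0,0],[10,0,0,0,0]],
  ],
)

```text
time: 9.77
tool_pos: [0.4766, 0.0662, 0.0353]
eef_rot: [3.142, -0.0, 1.571]
ft_force: [0.4, -0.2, -1.7]
grip_width: 0.0296
```

```bash
python3 - <<'E'
from h import *
w=load("w4"); H=np.linalg.inv(w["hand_eye"])
for P in ([.085,0,-.012,1],[.066,0,-.012,1],[.045,0,-.012,1]):
    p=H@P; print(p.round(4), (312.4/p[2]*(.026 if P[0]>.07 else .034)).round(1))
for P in ([.085,0,-.012,1],[.085,.0,-.025,1],[.045,0,-.034,1]):
    p=H@P; print((p[:2]/p[2]*312.4+[313.2,205.4]-[200,0])*3)
E
```

```text
[ 0.     -0.0452  0.1243  1.    ] 65.4
[ 0.     -0.0272  0.1303  1.    ] 81.5
[ 0.     -0.0073  0.1369  1.    ] 77.6
[339.88924163 275.1088208 ]
[339.97312101 272.02814241]
[339.98560072 613.65187727]
```

```bash
python3 - <<'E'
from h import *
c=load("s4"); cv2.imwrite("pics/s4d.png",cv2.convertScaleAbs(cv2.resize(c["color"][145:185,300:340],None,fx=14,fy=14,interpolation=cv2.INTER_CUBIC),alpha=1.4))
E
```

```text
(no output)
```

View pics/s4d.png

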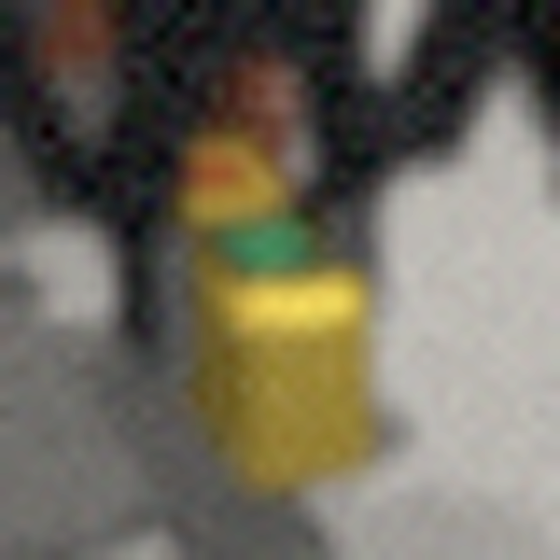

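Emit:
step_arm(
  commands=[
    [[10,0,0,-0.012,0],[10,0,0,-0.025,0],[10,0,0,-0.03,0],[10,0,0,-0.03,0],[10,0,0,-0.025,0],[10,0,0,-0.013,0],[10,-0.0148,0.0032,0,0],[10,-0.0297,0.0063,0,0],[10,-0.0297,0.0063,0,0],[10,-0.0297,0.0063,0,0],[10,-0.0297,0.0063,0,0],[10,-0.0297,0.0063,0,0],[10,-0.0297,0.0063,0,0],[10,-0.0297,0.0063,0,0],[10,-0.0297,0.0063,0,0],[10,-0.0297,0.0063,0,0],[10,-0.0148,0.0032,0,0],[10,0,0,0,0.092],[10,0,0,0,0.092],[10,0,0,0,0]],
  ],
)

```text
time: 11.43
tool_pos: [0.5394, -0.2307, 0.17]
eef_rot: [-3.141, -0.0, 1.381]
ft_force: [-0.6, 0.8, -2.2]
grip_width: 0.0299
```

Emit:
step_arm(
  commands=[
    [[10,0,0,0,0],[10,0,0,0,0]],
  ],
)

```text
time: 11.6
tool_pos: [0.5396, -0.2303, 0.1703]
eef_rot: [-3.141, -0.0, 1.39]
ft_force: [-0.1, 0.3, -2.2]
grip_width: 0.0296
```

Positioned over the middle of the mat. Next I lower by 0.1495 m.

Emit:
step_arm(
  commands=[
    [[10,0,0,0.012,0],[10,0,0,0.025,0],[10,0,0,0.03,0],[10,0,0,0.03,0],[10,0,0,0.025,0],[10,0,0,0.015,0],[10,0,0,0.006,0],[10,0,0,0.003,0],[10,0,0,0.002,0],[10,0,0,0.001,0],[10,0,0,0,0],[10,0,0,0,0]],
  ],
)

```text
time: 12.6
tool_pos: [0.5401, -0.2309, 0.0221]
eef_rot: [3.14, 0.0, 1.387]
ft_force: [0.6, 0.0, -1.9]
grip_width: 0.0298
```

Emit:
step_arm(
  commands=[
    [[10,0,0,0.001,0],[10,0,0,0.001,0],[10,0,0,0,0],[10,0,0,0,0]],
  ],
)

```text
time: 12.93
tool_pos: [0.54, -0.2308, 0.0199]
eef_rot: [3.141, 0.0, 1.387]
ft_force: [-1.5, 1.1, 5.8]
grip_width: 0.0298
```

Emit:
step_arm(
  commands=[
    [[50,0,0,0,0],[80,0,0,0,0],[100,0,0,0,0],[100,0,0,0,0],[100,0,0,0,0],[100,0,0,0,0],[100,0,0,0,0],[100,0,0,0,0],[100,0,0,-0.015,0],[100,0,0,-0.03,0],[100,0,0,-0.03,0],[100,0,0,-0.03,0],[100,0,0,-0.03,0],[100,0,0,-0.03,0],[100,0,0,-0.02,0],[100,0,0,-0.01,0],[100,0,0,0,0],[100,0,0,0,0]],
  ],
)

```text
time: 14.43
tool_pos: [0.5395, -0.2306, 0.2136]
eef_rot: [-3.141, -0.0, 1.387]
ft_force: [-0.6, -0.6, -1.0]
grip_width: 0.0854
```

```bash
python3 - <<'E'
from h import *
c=cap("wrist","w5"); print(c["sense"]["tool_pos"],c["sense"]["eef_rot"])
c=cap("side","s5"); print(c["sense"]["ft_force"],c["sense"]["grip_width"],c["sense"]["time"])
E
```

```text
[ 0.53946524 -0.23056741  0.21364584] [-3.14130828e+00 -1.03716485e-04  1.38676412e+00]
[-0.16160603  0.14071511 -1.12418592] 0.08546019353150107 14.4833
```

View pics/w5.png

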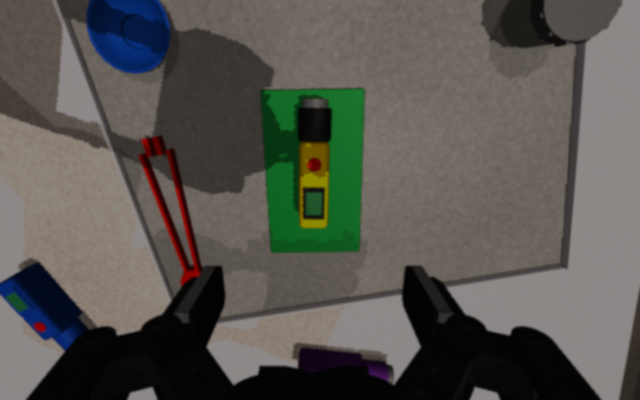

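View pics/s5.png

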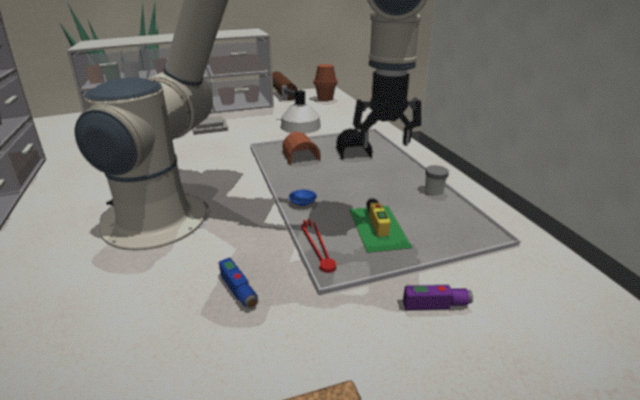

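The wand lies flat, screen up, in the middle of the mat: (313,165) in the wrist view, on a mat spanning columns 262–365 and rows 88–251. The terracotta hide is still at (300,148) in the side view, and the gripper is clear.

```bash
python3 - <<'E'
from h import *
a,b=load("s1")["color"],load("s5")["color"]
print("hide diff",np.abs(a[125:170,275:330].astype(int)-b[125:170,275:330]).mean())
from station import manip
print(manip.finish_job())
E
```

```text
hide diff 2.592053872053872
the job is handed in; nothing more can be done
None
```

The yellow thermometer was aimed into the terracotta hide, held there about 1.4 s, then laid back in the middle of the green mat and released. I handed the job in at about 14.5 s of the 42 s allowed; it reports no verdict.

- **Aim:** by measurement the lens was 45 mm in front of the mouth, about 1 mm off sideways and about 4 mm above the aim point. Its yaw was within about 0.01 rad of my estimate of the hide's axis. The nose's apparent size in the wrist camera agreed with this height to about 1 mm.
- **Disagreement:** the side camera showed the thermometer's tail about 2 pixels (roughly 6 mm) higher than predicted. About half of that matches a shift I also saw for the hide. Even if the whole amount were real, the aim would still be in tolerance.
- **Final state:** the thermometer lies flat and screen up near the middle of the mat. The gripper is open, with its tip about 0.2 m up and touching nothing. The terracotta hide looks unmoved in the before and after side pictures, with only a small difference on the order of image noise.

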